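# Tuck a flashing strip under the lapped shingle and hold it flat

### The job

Pull the drawer of the little cabinet fully open by its handle and take out the aluminium flashing strip. Lay it on the roof panel and slide its blade in squarely under the middle of the dark lapped shingle until the blue line meets the shingle's lip, without lifting the shingle, and finish while still holding the strip pressed down firmly and flat on the roof board - do not let go. Leave the nut dish, screwdriver and oil bottle where they are.

Things in the scene. Friction and masses are not known exactly. Their poses are not given: they have to be found in the camera images.
- unit_drawer0 (a joint): Opening in m of the blue-fronted drawer of a small grey cabinet (240 x 220 x 85 mm high, fixed on a plywood work board that covers the standing valves and whose top is 125 mm above the worktop): 0 shut, about 0.166 fully open. It slides straight out along the -x axis of the handle point with about 1 N of friction (plus 4 N per m/s) and stays where it is left.
- unit_drawer0_handle (a point): Middle of the drawer's handle: a steel bar 11 mm thick, 110 mm long along this point's y, its centre 35 mm in front of the drawer front, 38 mm below the cabinet's top. Moves with the drawer. The front's top edge is 12 mm below the cabinet's top. The drawer's inside is 195 (x) x 178 mm (y), its walls 41 mm high, its inner floor 22 mm above the work board.
- rib (a point): Centre of the upright rib of the loose aluminium flashing strip (about 0.14 kg), 19 mm above its underside. The rib is 10 mm thick (strip's x), 110 mm long (y), its top 38 mm above the underside: grip across it. From its foot a flat blade, 4 mm thick, 110 mm wide, reaches to the strip's +x. At the start the strip lies flat in the shut drawer, rib toward the drawer's front.
- line (a point): Middle of the thin blue line across the blade, at the blade's underside: 45 mm ahead (strip's +x) of the rib's centre plane, 19 mm below point rib, 30 mm behind the blade's front edge (which is thus 75 mm ahead of the rib's centre plane).
- line_l (a point): Left end of the blue line (55 mm to the strip's +y of point line), at the blade's underside.
- line_r (a point): Right end of the blue line (55 mm to the strip's -y of point line), at the blade's underside.
- roof: Roof panel, fixed on the work board: a plywood roof board 260 (x) x 240 (y) x 12 mm. Origin: centre of its underside. Its far half (+x) carries a dark lapped shingle, 160 mm wide, 6 mm thick, its underside 8 mm above the roof board, under a cap strip whose top is 31 mm above the work board; the near half is bare. A batten 60 mm behind the lip stops what is pushed in too far.
- lip (a point): Point on the top face of the roof board straight below the middle of the shingle's near, slightly turned-up lip; axes as the roof panel (x points in under the shingle). The slot under the lip is 8 mm high and open at the front.
- shingle (a joint): Lift of the lapped shingle in rad about its far edge, 110 mm behind the lip: 0 lying flat (its rest, 8 mm clear of the roof board), grows as the lip is raised; it falls back by its own weight (0.18 kg).
- nut_dish: Small steel dish of nuts, 69 mm across, 20 mm high, loose on the work board; origin: centre of its underside. Leave it alone.
- screwdriver: Red-handled screwdriver, 190 mm long, lying loose on the work board between cabinet and roof panel; origin: its middle, at the board. Leave it alone.
- oil_bottle: White oil dropper bottle, 38 mm across, 126 mm high, loose on the work board behind the roof panel; origin: centre of its underside. Leave it alone.

How it is judged:
On the way, in this order (a step that is already met when the one before it is completed fails the run):
1. the drawer is pulled open (more than 0.14 m) (value of joint unit_drawer0 above 0.14 m), for 0.2 s.
2. the strip is lifted out of the drawer by the gripper (rib more than 95 mm above the work board) (height (world z) of rib above 0.22 m and contact force between the fingers and strip above 1 N), for 0.2 s.
At the end, for the whole second after the job is handed in: Both ends of the blue line lie between 12 mm short of the lip and 15 mm past it, the strip within 20 mm of the shingle's middle, square within 0.12 rad, flat within 0.04 rad and pressed on the roof board with over 4 N by the fingers, at rest; shingle lifted under 0.03 rad (x of line_l in the frame of lip between -0.012 and 0.015 m and x of line_r in the frame of lip between -0.012 and 0.015 m and y of line in the frame of lip between -0.02 and 0.02 m and z of line in the frame of lip below 0.003 m and angle between the x axis of line and the x axis of roof, either way round below 0.12 rad and angle between line's own z axis and vertical below 0.04 rad and value of joint shingle below 0.03 rad and contact force between strip and roof above 4 N and contact force between the fingers and strip above 2 N and linear speed of strip below 0.02 m/s); the arm keeps its last pose, push and grip.
It fails at once if the shingle is lifted (more than 0.06 rad) (value of joint shingle above 0.06 rad).
It fails at once if the nut dish is moved more than 30 mm (distance of nut_dish from where it was at the start of the episode above 0.03 m).
It fails at once if the screwdriver is moved more than 30 mm (distance of screwdriver from where it was at the start of the episode above 0.03 m).
It fails at once if the oil bottle is moved more than 30 mm (distance of oil_bottle from where it was at the start of the episode above 0.03 m).
It also fails if it takes over 51 s, if anything falls off the work surface, if the arm or the gripper's body presses on something with over 40 N, if the wrist force passes 120 N, or if a joint passes its speed limit or range.

### The arm

A 6-joint arm with a two-finger parallel gripper is mounted at the origin on a cart in front of the work surface, level with it; the furniture and walls round the work are solid. World frame = base frame: x ahead of the robot, y to its left, z up, the work surface at z = 0. Lengths are in m, angles in rad, forces in N, time in s.
With the tool pointing down it reaches from about 0.375 to 0.9 m from the base axis. Payload 3.1 kg.
Tool frame: the origin (TCP) lies on the centre line of the jaws, within the pads' length; the fingertips stand robot.tip_reach ahead of it and the grasp point (between the pads) lies 8 mm behind it (robot.tip_reach is the distance from the TCP to the fingertips, in m); z points along the fingers, y is the line along which they close (so a half turn about z gives the same grasp; the last joint's range is limited). The gripper opens to 87 mm and grips with 3 to 60 N. Pads are 19 mm wide; open, the fingers measure 117 mm over their backs; the gripper's body (75 mm by 190 mm) begins 51 mm behind the grasp point.
Start: joints at [-1.304, 0.527, 1.433, -0, 1.181, -0.178], TCP at [0.269, -0.564, 0.234] pointing down, gripper open.
Joint ranges: [-3.08, 3.08], [-0.75, 2.2], [0.22, 2.44], [-1.43, 4.57], [0, 2.65], [-2.85, 2.85]. Speed limits (rad/s): [2.79, 2.79, 3.14, 3.14, 3.14, 3.14].

### API

Orientations are given as a unit quaternion [x, y, z, w].
In Python, from rig import robot gives the robot as it stands.
- The arm moves only by the tool jog_arm, never from a script. Its argument "motion" is one flat list of numbers, 7 for each row, row after row: the shift along the tool's x, y, z scaled (see below), then the turn, a rotation vector about the tool's x, y, z scaled (see below), then the gripper's target within -1 to 1 (shut at 1, half-way at 0, fully open at -1). In form: [x, y, z, rx, ry, rz, hand, x, y, z, rx, ry, rz, hand, ...]. A call has 1 to 12 rows; each row shifts and turns the commanded pose from where the row before left it, along the tool's axes as they then stand; what a row does not reach is not made up. The controller multiplies each number of a shift by 4 cm and each number of a turn by 4 degrees. A row lasts 1/8 s, in which the tool goes at most 62.5 mm and 10.7 degrees, less where a joint would pass 70% of its speed; a pose out of reach is approached as far as the arm can. A call with a number of a shift or a turn outside -1 to 1 is refused whole. A call with a gripper value outside its range is refused whole. The fingers move at their own pace and stop on an object; "grip_force" is the grip in N (left out, the last holds). Time passes only in rows, so rows that do not move let the fingers close. It gives the time, the measured TCP pose, the force, the opening and the grip force at its end, in the units of the state.
- robot.get_obs(): the state, without advancing time (a new reading comes with each control period).
- robot.camera(name): name is "scene" or "top" or "wrist"; returns the picture (480x640x3 uint8, blue, green, red); there is no depth.
- robot.calibration(name): a dict with "fx", "fy", "cx", "cy" (pixels), "dist_coeffs" ([k1, k2, p1, p2, k3] as OpenCV has them; the pictures are not rectified), "R" (3x3) and "t" (3): a world point X has camera coordinates R X + t; the wrist camera has in their place "T_tool_cam" (4x4, takes a point from camera to tool coordinates, whose origin is the TCP and whose axes are the flange's). Camera axes: x right, y down, z forward; pixel columns grow to the right and rows downward; lengths in m; the calibration is good to about 2 mm. A picture is of the moment at which its call begins: read the wrist's pose just before it. calibration takes no time and is no camera call.
- robot.hand_in(): hands the job in; it is judged then, once.
The state is a dict: "time": time; "q": joint angles; "joint_velocities": joint speeds; "joint_torque": joint torques, N m; "position": TCP position; "tool_rot": TCP orientation; "ft_force": force on the tool from outside, world axes, zero at the start; "moment": the same for the moment, N m; "grip_width": finger opening in m; "grip_force": force on a finger pad.
Only numpy, scipy, OpenCV 4.12 (cv2) and the standard library are available. Lean on these libraries where they do the work, as an engineer would, in place of code of your own. Each camera call takes 0.05 s, during which the arm holds its last target. There are 200 camera calls.

## Working session

There is one attempt and no reset: what is moved stays moved. The work goes in short steps, Python scripts to look and compute and a tool call to move; the robot and the scene stay as the last step left them, time stands still between calls to the robot, and variables do not carry over. Pictures are saved under pics/ and viewed, at most 10 in all, crops included, and the job is handed in when it is done.

Besides the shell and the picture viewer there is one more tool, called by a JSON object that holds its "op" and its "data", one argument or row to a line. jog_arm: Moves the arm, as the interface text tells. Shifts and turns lie within -1 to 1; 1 stands for 4 cm of shift or 4 degrees of turn. Its arguments: {"type":"object","properties":{"motion":{"type":"array","items":{"type":"number"}},"grip_force":{"type":"number"}},"required":["motion"]}

```bash
mkdir -p pics
python3 - <<'E'
from rig import robot
import cv2,numpy as np
o=robot.get_obs(); print(o['time'],o['position'],o['tool_rot'],o['grip_width'],robot.tip_reach)
for n in('scene','top'):
    cv2.imwrite(f'pics/{n}0.png',robot.camera(n)); c=robot.calibration(n); print(n,c)
print(robot.calibration('wrist'))
E
```

```text
0.0 [ 0.26874487 -0.56350084  0.23259272] [ 9.75370870e-01  2.20568670e-01 -6.70250716e-05 -1.05936297e-03] 0.08680999874605999 0.011
scene {'fx': 536.9132557994876, 'fy': 536.9132557994876, 'cx': 321.2418141815054, 'cy': 232.00008195009417, 'dist_coeffs': array([-0.06912279,  0.        ,  0.        ,  0.        ,  0.        ]), 'R': array([[-0.53411816, -0.8453776 , -0.0073829 ],
       [-0.54963395,  0.35387324, -0.75675376],
       [ 0.64235529, -0.40013803, -0.65365835]]), 't': array([0.3616558 , 0.47240483, 0.91468975])}
top {'fx': 460.2144421924047, 'fy': 460.2144421924047, 'cx': 319.2636668587685, 'cy': 244.07383175548188, 'dist_coeffs': array([-0.03376763,  0.        ,  0.        ,  0.        ,  0.        ]), 'R': array([[-0.00967997, -0.99994999,  0.0025138 ],
       [-0.99522633,  0.00939004, -0.09714104],
       [ 0.09711258, -0.00344212, -0.99526745]]), 't': array([0.0227493 , 0.6582691 , 0.99379757])}
{'fx': 372.2559786775877, 'fy': 372.2559786775877, 'cx': 312.1149659331301, 'cy': 239.1892721319475, 'dist_coeffs': array([-0.01532188,  0.        ,  0.        ,  0.        ,  0.        ]), 'T_tool_cam': array([[-1.09534518e-03, -9.70280362e-01, -2.41981031e-01,
         6.52473065e-02],
       [ 9.99999394e-01, -1.03542039e-03, -3.74808051e-04,
         5.71993753e-04],
       [ 1.13116797e-04, -2.41981295e-01,  9.70280908e-01,
        -1.51546627e-01],
       [ 0.00000000e+00,  0.00000000e+00,  0.00000000e+00,
         1.00000000e+00]])}
```

View pics/top0.png

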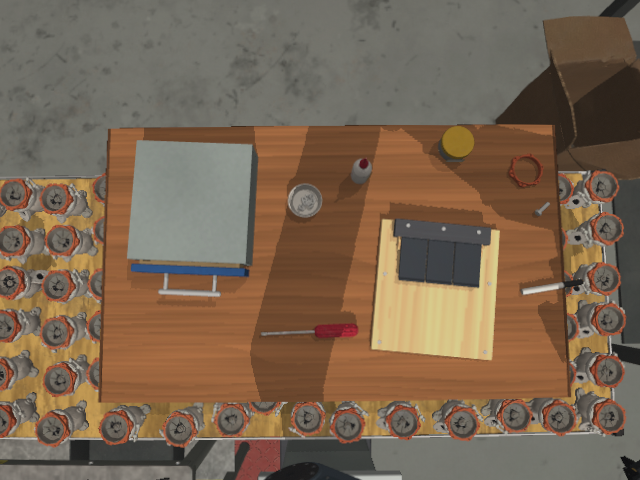

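View pics/scene0.png

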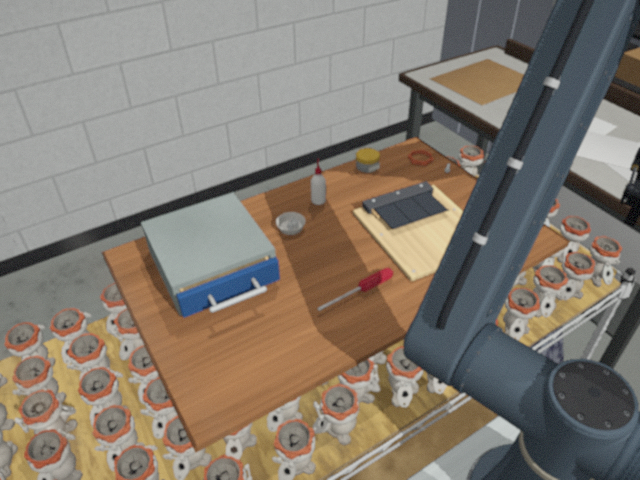

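The top view shows the cabinet at the left, with its roof corners near (136,140), (254,145), (250,266) and (128,260). The handle bar runs from (159,293) to (219,294). The roof board corners are (380,219), (499,229), (491,359) and (371,348), and the shingle lip runs from (399,279) to (480,286). The screwdriver lies between the two at about (263,334)–(357,330).

```bash
cat > h.py <<'E'
from rig import robot
import cv2,numpy as np
from scipy.spatial.transform import Rotation as Ro
def cam(n,o=None):
    c=robot.calibration(n); K=np.array([[c['fx'],0,c['cx']],[0,c['fy'],c['cy']],[0,0,1]])
    if n=='wrist':
        T=np.eye(4);T[:3,:3]=Ro.from_quat(o['tool_rot']).as_matrix();T[:3,3]=o['position']
        T=T@c['T_tool_cam']; R=T[:3,:3].T; t=-R@T[:3,3]
    else: R,t=c['R'],c['t']
    return K,np.array(c['dist_coeffs']),R,t
def back(n,px,z,o=None):
    K,d,R,t=cam(n,o)
    p=cv2.undistortPoints(np.array(px,float).reshape(-1,1,2),K,d).reshape(-1,2)
    D=np.c_[p,np.ones(len(p))]@R; C=-R.T@t
    return C+D*((z-C[2])/D[:,2])[:,None]
def proj(n,X,o=None):
    K,d,R,t=cam(n,o); return cv2.projectPoints(np.array(X,float).reshape(-1,1,3),cv2.Rodrigues(R)[0],t,K,d)[0].reshape(-1,2)
E
python3 - <<'E'
from h import *
np.set_printoptions(precision=4,suppress=True)
def ang(a): return np.degrees(np.arctan2(a[1],a[0]))
c=back('top',[(136,140),(254,145),(250,266),(128,260)],.21);print('cab',c,c.mean(0),ang(c[0]-c[3]),ang(c[1]-c[2]),ang(c[0]-c[1]),ang(c[3]-c[2]))
h=back('top',[(159,293),(219,294)],.175);print('handle',h,h.mean(0))
r=back('top',[(380,219),(499,229),(491,359),(371,348)],.137);print('roof',r,r.mean(0),ang(r[0]-r[3]),ang(r[1]-r[2]),ang(r[0]-r[1])-90,ang(r[3]-r[2])-90)
l=back('top',[(399,279),(480,286)],.151);print('lip',l,l.mean(0),ang(l[0]-l[1])-90)
print('scr',back('top',[(263,334),(357,330)],.135))
print('dish',back('top',[(305,200)],.14),back('top',[(365,165)],.25))
# scene check handle
print(back('scene',[(211,306),(266,291)],.172))
E
```

```text
cab [[0.8424 0.3622 0.21  ]
 [0.8297 0.1382 0.21  ]
 [0.6019 0.1444 0.21  ]
 [0.6149 0.3699 0.21  ]] [0.7222 0.2537 0.21  ] -1.927283865738018 -1.5638157948194857 86.76590930056256 86.6979989768697
handle [[0.5538 0.323  0.175 ]
 [0.551  0.2083 0.175 ]] [0.5524 0.2657 0.175 ]
roof [[ 0.6978 -0.1059  0.137 ]
 [ 0.6754 -0.3463  0.137 ]
 [ 0.4179 -0.3188  0.137 ]
 [ 0.4425 -0.0827  0.137 ]] [ 0.5584 -0.2134  0.137 ] -5.200075493285733 -6.095168221379245 -5.321931206876158 -5.944782800576235
lip [[ 0.5767 -0.1386  0.151 ]
 [ 0.5612 -0.2977  0.151 ]] [ 0.5689 -0.2182  0.151 ] -5.546154538325581
scr [[ 0.4715  0.1293  0.135 ]
 [ 0.4775 -0.0559  0.135 ]]
dish [[0.7373 0.0447 0.14  ]] [[ 0.7783 -0.0658  0.25  ]]
[[0.5678 0.3209 0.172 ]
 [0.5453 0.2119 0.172 ]]
```

```bash
cat >> h.py <<'E'
def plan(pos,yaw,hand,n=None,via=None):
    """rows for a move to pos, tool down, tool y at yaw (deg); rounded and re-planned row by row"""
    o=robot.get_obs(); p=np.array(o['position']); R=Ro.from_quat(o['tool_rot'])
    y=np.radians(yaw); Y=np.array([np.cos(y),np.sin(y),0]); Z=np.array([0,0,-1.])
    G=Ro.from_matrix(np.c_[np.cross(Y,Z),Y,Z]); pos=np.array(pos)
    if n is None: n=int(np.ceil(max(np.linalg.norm(pos-p)/.042,np.degrees((R.inv()*G).magnitude())/3.9)))
    out=[]
    for k in range(n,0,-1):
        s=np.round(R.inv().apply((pos-p)/k)/.04,2); r=np.round(np.degrees((R.inv()*G).as_rotvec()/k)/4,2)
        s=np.clip(s,-1,1); r=np.clip(r,-1,1)
        p=p+R.apply(s*.04); R=R*Ro.from_rotvec(np.radians(r*4)); out.append([*s,*r,hand])
    print(n,'rows, left',np.round(pos-p,4),'deg',np.round(np.degrees((R.inv()*G).magnitude()),2))
    for i in range(0,n,12): print(str([float(v)+0. for q in out[i:i+12] for v in q]).replace('.0,',',').replace(' ',''))
E
python3 -c "
from h import *
plan([.553,.266,.285],-2.5,.42,n=24)"
```

```text
24 rows, left [-0.0001  0.0001 -0.0001] deg 0.03
[0.64,-0.65,-0.05,0,0,-0.65,0.42,0.67,-0.62,-0.05,0,0,-0.65,0.42,0.7,-0.59,-0.05,0,0,-0.65,0.42,0.72,-0.56,-0.05,0,0,-0.65,0.42,0.75,-0.53,-0.05,0,0,-0.65,0.42,0.77,-0.49,-0.05,0,0,-0.64,0.42,0.79,-0.46,-0.05,0,0,-0.65,0.42,0.81,-0.42,-0.05,0,0,-0.64,0.42,0.83,-0.38,-0.05,0,0,-0.65,0.42,0.84,-0.35,-0.05,0,0,-0.64,0.42,0.86,-0.31,-0.06,0,0,-0.65,0.42,0.87,-0.27,-0.05,0,0,-0.64,0.42]
[0.88,-0.23,-0.06,0,0,-0.65,0.42,0.89,-0.19,-0.05,0,0,-0.64,0.42,0.9,-0.15,-0.06,0,0,-0.65,0.42,0.91,-0.11,-0.05,0,0,-0.64,0.42,0.91,-0.07,-0.06,0,0,-0.65,0.42,0.91,-0.03,-0.05,0,0,-0.64,0.42,0.92,0.02,-0.06,0,0,-0.65,0.42,0.91,0.06,-0.05,0,-0.01,-0.64,0.42,0.91,0.1,-0.06,0,0,-0.65,0.42,0.91,0.14,-0.06,0,-0.01,-0.64,0.42,0.9,0.17,-0.05,-0.01,0,-0.65,0.42,0.88,0.22,-0.06,0,-0.01,-0.64,0.42]
```

{"op": "jog_arm", "data": {
  "motion": [0.64, -0.65, -0.05, 0, 0, -0.65, 0.42, 0.67, -0.62, -0.05, 0, 0, -0.65, 0.42, 0.7, -0.59, -0.05, 0, 0, -0.65, 0.42, 0.72, -0.56, -0.05, 0, 0, -0.65, 0.42, 0.75, -0.53, -0.05, 0, 0, -0.65, 0.42, 0.77, -0.49, -0.05, 0, 0, -0.64, 0.42, 0.79, -0.46, -0.05, 0, 0, -0.65, 0.42, 0.81, -0.42, -0.05, 0, 0, -0.64, 0.42, 0.83, -0.38, -0.05, 0, 0, -0.65, 0.42, 0.84, -0.35, -0.05, 0, 0, -0.64, 0.42, 0.86, -0.31, -0.06, 0, 0, -0.65, 0.42, 0.87, -0.27, -0.05, 0, 0, -0.64, 0.42]
}}

```text
time: 1.6
position: [0.4112, -0.1483, 0.2578]
tool_rot: [0.88, 0.474, -0.0, -0.0]
ft_force: [0.2, 0.9, -0.4]
grip_width: 0.0254
grip_force: 0.0
```

{"op": "jog_arm", "data": {
  "motion": [0.88, -0.23, -0.06, 0, 0, -0.65, 0.42, 0.89, -0.19, -0.05, 0, 0, -0.64, 0.42, 0.9, -0.15, -0.06, 0, 0, -0.65, 0.42, 0.91, -0.11, -0.05, 0, 0, -0.64, 0.42, 0.91, -0.07, -0.06, 0, 0, -0.65, 0.42, 0.91, -0.03, -0.05, 0, 0, -0.64, 0.42, 0.92, 0.02, -0.06, 0, 0, -0.65, 0.42, 0.91, 0.06, -0.05, 0, 0, -0.64, 0.42, 0.91, 0.1, -0.06, 0, 0, -0.65, 0.42, 0.91, 0.14, -0.06, 0, 0, -0.64, 0.42, 0.9, 0.17, -0.05, 0, 0, -0.65, 0.42, 0.88, 0.22, -0.06, 0, 0, -0.64, 0.42]
}}

```text
time: 3.1
position: [0.5531, 0.2665, 0.2842]
tool_rot: [0.722, 0.692, -0.001, -0.0]
ft_force: [-0.6, -0.6, -0.5]
grip_width: 0.0253
grip_force: 0.0
```

Run:
```python
from h import *
o=robot.get_obs(); I=robot.camera('wrist'); cv2.imwrite('pics/w1.png',I)
print(o['time'],o['position'],o['tool_rot'],o['grip_width'])
print(proj('wrist',[[.5538,.323,.172],[.551,.2083,.172]],o))
```

```text
3.1 [0.55306571 0.26645281 0.28422596] [ 7.21881357e-01  6.92016545e-01 -5.85783171e-04 -2.54259853e-04] 0.02529967722715306
[[310.16011248 158.95299445]
 [313.17715449 311.63616024]]
```

View pics/w1.png

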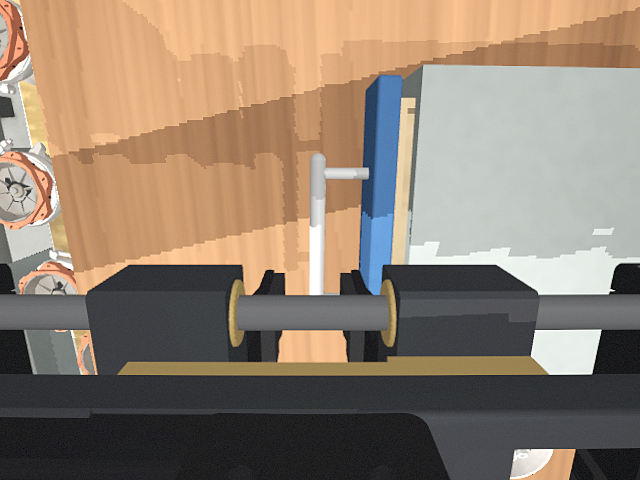

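The wrist view shows the handle bar running from (318,158) to (317,290), between the fingers at columns 278 and 345. That is about 6 px off the prediction, toward the cabinet.

Run:
```python
from h import *
o=robot.get_obs()
b=back('wrist',[(318,158),(317,290)],.172,o); print(b, np.degrees(np.arctan2(*(b[0]-b[1])[:2])))
x=b[1]+(b[0]-b[1])*(.266-b[1,1])/(b[0]-b[1])[1]; print(x)
plan([x[0],.266,.168],-2.5,.42,n=5)
```

```text
[[0.56124465 0.32828079 0.172     ]
 [0.55691254 0.23069462 0.172     ]] 2.5418430554454177
[0.55847984 0.266      0.172     ]
5 rows, left [ 0.0001 -0.0002  0.0002] deg 0.02
[-0.03,0.02,0.58,0.01,-0.01,0.01,0.42,-0.02,0.02,0.58,0.01,-0.01,0.01,0.42,-0.03,0.02,0.59,0,-0.01,0.01,0.42,-0.02,0.02,0.58,0.01,-0.02,0.02,0.42,-0.02,0.01,0.59,0,-0.01,0.01,0.42]
```

{"op": "jog_arm", "data": {
  "motion": [0, 0.1, 0.45, 0, 0, 0, 0.42, 0, 0, 0.6, 0, 0, 0, 0.42, 0, 0, 0.65, 0, 0, 0, 0.42, 0, 0, 0.65, 0, 0, 0, 0.42, 0, 0, 0.55, 0, 0, 0, 0.42, 0, 0, 0, 0, 0, 0, 1, 0, 0, 0, 0, 0, 0, 1, 0, 0, 0, 0, 0, 0, 1],
  "grip_force": 15
}}

```text
time: 4.15
position: [0.5572, 0.2646, 0.169]
tool_rot: [0.723, 0.691, -0.0, 0.0]
ft_force: [0.5, -1.2, -4.4]
grip_width: 0.0102
grip_force: 15.0
```

{"op": "jog_arm", "data": {
  "motion": [0, -0.3, 0, 0, 0, 0, 1, 0, -0.5, 0, 0, 0, 0, 1, 0, -0.5, 0, 0, 0, 0, 1, 0, -0.5, 0, 0, 0, 0, 1, 0, -0.5, 0, 0, 0, 0, 1, 0, -0.5, 0, 0, 0, 0, 1, 0, -0.5, 0, 0, 0, 0, 1, 0, -0.4, 0, 0, 0, 0, 1, 0, -0.3, 0, 0, 0, 0, 1, 0, -0.1, 0, 0, 0, 0, 1, 0, 0, 0, 0, 0, 0, 1, 0, 0, 0, 0, 0, 0, 1]
}}

```text
time: 5.65
position: [0.3987, 0.2726, 0.1692]
tool_rot: [0.722, 0.692, 0.004, 0.004]
ft_force: [10.7, -3.0, -14.1]
grip_width: 0.0105
grip_force: 15.0
```

{"op": "jog_arm", "data": {
  "motion": [0, 0, 0, 0, 0, 0, 0.4, 0, 0, 0, 0, 0, 0, 0.4, 0, 0, -0.4, 0, 0, 0, 0.4, 0, 0, -0.9, 0, 0, 0, 0.4, 0, 0.4, -0.9, 0, 0, 0, 0.2, -0.5, 0.7, -0.6, 0, 0, 0, 0.2, -0.5, 0.7, 0, 0, 0, 0, 0.2, 0, 0, 0, 0, 0, 0, 0.2]
}}

```text
time: 6.65
position: [0.4645, 0.2284, 0.2815]
tool_rot: [0.723, 0.691, 0.001, 0.0]
ft_force: [-1.5, -0.5, 0.3]
grip_width: 0.0347
grip_force: 0.0
```

Run:
```python
from h import *
o=robot.get_obs(); I=robot.camera('wrist'); cv2.imwrite('pics/w2.png',I)
J=robot.camera('top'); cv2.imwrite('pics/t2.png',cv2.resize(J[200:400,80:340],None,fx=3,fy=3,interpolation=cv2.INTER_CUBIC))
print(o['time'],o['position'],o['tool_rot'],o['grip_width'])
```

```text
6.65 [0.46454502 0.22835441 0.28153888] [7.23285562e-01 6.90548744e-01 5.64005187e-04 3.31574248e-04] 0.03470344680493191
```

View pics/w2.png

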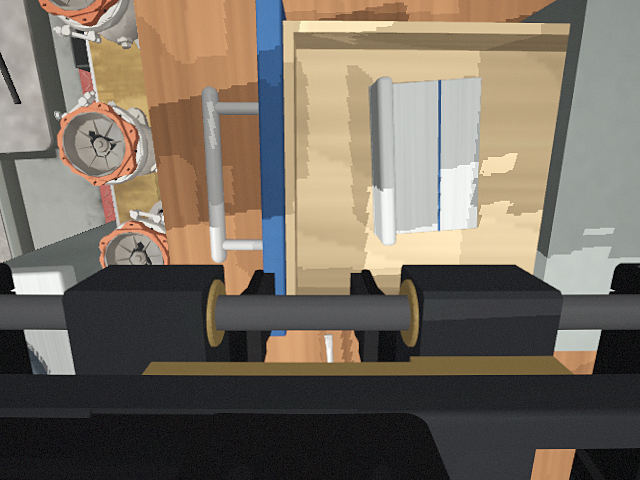

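The wrist view shows the open drawer with the strip in it. The rib runs from about (386,80) to (390,242), the blue line from (439.5,80) to (438.5,231), and the blade's front edge from (480,77) to (478,227). There is plenty of room around the rib.

Run:
```python
from h import *
np.set_printoptions(precision=4,suppress=True)
o=robot.get_obs()
def y(b): return np.degrees(np.arctan2(*(b[1]-b[0])[:2])) 
L=back('wrist',[(438.5,231),(439.5,80)],.151,o); F=back('wrist',[(478,227),(480,77)],.151,o); T=back('wrist',[(390,242),(386,80)],.185,o)
for b in(L,F,T): print(b,b.mean(0),np.linalg.norm(b[1]-b[0]),'yaw',-y(b))
yw=-np.radians(np.mean([y(L),y(F)]));ux=np.array([np.cos(yw),np.sin(yw),0])
print('rib from line',L.mean(0)-.045*ux,'from front',F.mean(0)-.075*ux)
```

```text
[[0.5595 0.2264 0.151 ]
 [0.5565 0.3359 0.151 ]] [0.558  0.2811 0.151 ] 0.10956702870224908 yaw 1.596511939549091
[[0.5901 0.2282 0.151 ]
 [0.5851 0.3367 0.151 ]] [0.5876 0.2824 0.151 ] 0.10864712333687074 yaw 2.638778480835589
[[0.5151 0.2283 0.185 ]
 [0.5122 0.3323 0.185 ]] [0.5137 0.2803 0.185 ] 0.10398811831499402 yaw 1.5853912197457944
rib from line [0.5131 0.2795 0.151 ] from front [0.5126 0.2797 0.151 ]
```

Run:
```python
from h import *
plan([.513,.2795,.24],1.8,.2,n=3)
```

```text
3 rows, left [-0.0001 -0.     -0.0001] deg 0.02
[0.44,0.41,0.34,-0.01,0,-0.36,0.2,0.42,0.41,0.34,-0.01,0,-0.36,0.2,0.42,0.43,0.33,-0.01,0,-0.37,0.2]
```

{"op": "jog_arm", "data": {
  "motion": [0.44, 0.41, 0.34, 0, 0, -0.36, 0.2, 0.42, 0.41, 0.34, 0, 0, -0.36, 0.2, 0.42, 0.43, 0.33, 0, 0, -0.37, 0.2, 0, 0, 0.5, 0, 0, 0, 0.2, 0, 0, 0.6, 0, 0, 0, 0.2, 0, 0, 0.45, 0, 0, 0, 0.2, 0, 0, 0.25, 0, 0, 0, 0.2, 0, 0, 0, 0, 0, 0, 0.2],
  "grip_force": 30
}}

```text
time: 7.75
position: [0.5132, 0.2798, 0.1677]
tool_rot: [0.695, 0.719, -0.001, -0.001]
ft_force: [0.7, 0.1, 0.2]
grip_width: 0.0348
grip_force: 0.0
```

{"op": "jog_arm", "data": {
  "motion": [0, 0, 0, 0, 0, 0, 1, 0, 0, 0, 0, 0, 0, 1, 0, 0, 0, 0, 0, 0, 1],
  "grip_force": 30
}}

```text
time: 8.12
position: [0.5148, 0.2796, 0.169]
tool_rot: [0.696, 0.718, 0.001, 0.0]
ft_force: [1.7, 1.1, 0.3]
grip_width: 0.0125
grip_force: 0.3
```

{"op": "jog_arm", "data": {
  "motion": [0, 0, 0, 0, 0, 0, 1, 0, 0, 0, 0, 0, 0, 1, 0, 0, -0.3, 0, 0, 0, 1, 0, 0, -0.5, 0, 0, 0, 1, 0, 0, -0.6, 0, 0, 0, 1, 0, 0, -0.6, 0, 0, 0, 1, 0, 0, -0.5, 0, 0, 0, 1, 0, 0, -0.3, 0, 0, 0, 1]
}}

```text
time: 9.12
position: [0.5144, 0.2796, 0.2816]
tool_rot: [0.696, 0.718, 0.0, 0.0]
ft_force: [0.2, 0.3, -2.0]
grip_width: 0.0098
grip_force: 30.0
```

Run:
```python
from h import *
o=robot.get_obs();print(o['grip_width'],o['grip_force'])
plan([.47,-.2075,.255],-5.7,1,n=14)
```

```text
0.009759158933301176 29.999998435378075
14 rows, left [ 0.0001 -0.0002 -0.    ] deg 0.02
[-0.87,-0.11,0.05,0,0,0.13,1,-0.87,-0.1,0.05,0,0,0.14,1,-0.87,-0.09,0.05,0,0,0.13,1,-0.87,-0.08,0.05,0,0,0.14,1,-0.87,-0.07,0.05,0,0,0.13,1,-0.87,-0.07,0.05,0,0,0.14,1,-0.87,-0.06,0.05,0,0,0.13,1,-0.87,-0.05,0.04,0,0,0.14,1,-0.87,-0.04,0.05,0,0,0.13,1,-0.87,-0.03,0.04,0,0,0.14,1,-0.87,-0.03,0.05,0,0,0.13,1,-0.87,-0.02,0.04,0,0,0.14,1.0]
[-0.88,-0.01,0.05,0.01,0,0.13,1,-0.87,0,0.04,0,-0.01,0.14,1.0]
```

{"op": "jog_arm", "data": {
  "motion": [-0.5, -0.11, 0, 0, 0, 0.13, 1, -0.8, -0.1, 0.05, 0, 0, 0.14, 1, -0.87, -0.09, 0.05, 0, 0, 0.13, 1, -0.87, -0.08, 0.05, 0, 0, 0.14, 1, -0.87, -0.07, 0.05, 0, 0, 0.13, 1, -0.87, -0.07, 0.05, 0, 0, 0.14, 1, -0.87, -0.06, 0.05, 0, 0, 0.13, 1, -0.87, -0.05, 0.04, 0, 0, 0.14, 1, -0.87, -0.04, 0.05, 0, 0, 0.13, 1, -0.87, -0.03, 0.04, 0, 0, 0.14, 1, -0.87, -0.03, 0.05, 0, 0, 0.13, 1, -0.87, -0.02, 0.04, 0, 0, 0.14, 1]
}}

```text
time: 10.62
position: [0.4736, -0.1214, 0.2584]
tool_rot: [0.736, 0.677, -0.001, -0.001]
ft_force: [1.1, 0.4, -1.8]
grip_width: 0.0096
grip_force: 30.0
```

{"op": "jog_arm", "data": {
  "motion": [-0.88, -0.01, 0.05, 0, 0, 0.13, 1, -0.87, 0, 0.04, 0, 0, 0.14, 1, -0.4, 0, 0, 0, 0, 0, 1, 0, 0, 0, 0, 0, 0, 1, 0, 0, 0, 0, 0, 0, 1]
}}

```text
time: 11.25
position: [0.4673, -0.2045, 0.2556]
tool_rot: [0.741, 0.671, 0.0, -0.001]
ft_force: [0.5, -0.2, -1.1]
grip_width: 0.0096
grip_force: 30.0
```

Run:
```python
from h import *
o=robot.get_obs(); I=robot.camera('wrist'); cv2.imwrite('pics/w3.png',I)
J=robot.camera('top'); cv2.imwrite('pics/t3.png',cv2.resize(J[200:380,350:520],None,fx=3.3,fy=3.3,interpolation=cv2.INTER_CUBIC))
print(o['time'],o['position'],o['tool_rot'],o['grip_width'],o['ft_force'])
```

```text
11.25 [ 0.46729742 -0.20445153  0.25564898] [ 7.41323746e-01  6.71147006e-01  9.73296508e-05 -8.88694392e-04] 0.00963784614132457 [ 0.4755613  -0.21637046 -1.07618717]
```

View pics/w3.png

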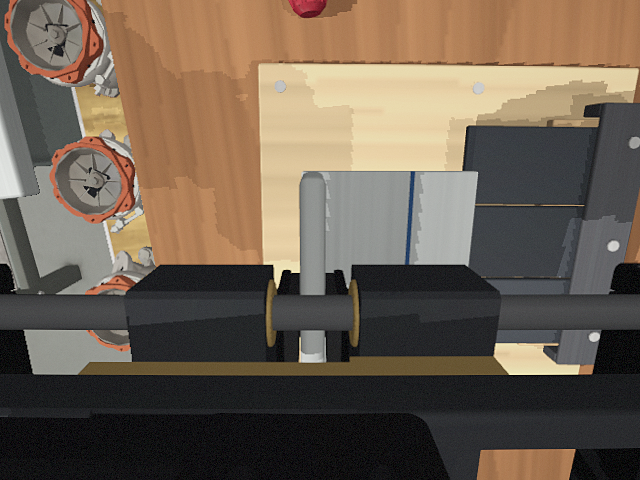

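View pics/t3.png

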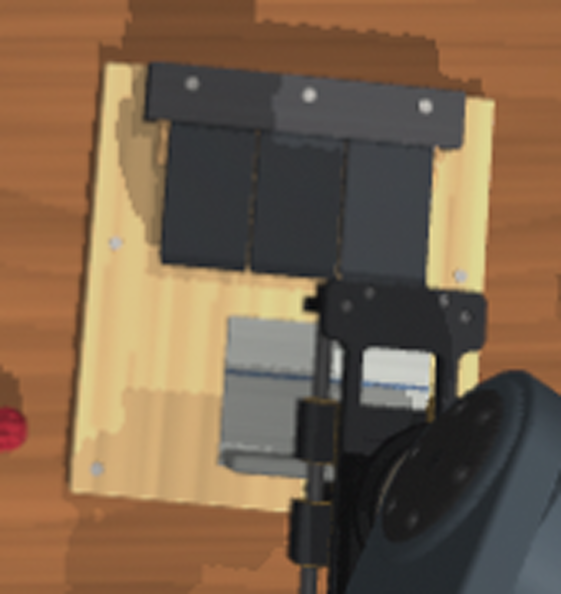

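The wrist view shows the strip held. The blue line runs from (412.5,171) to (407,265) and the blade's front edge from (477,171) to (470,268). The shingle lip's left corner is at (466,126), the roof's near-left corner at (260,64), and the roof's left edge continues to (638,67). The top view agrees: the lip's left end is at crop (162,262) and the line is parallel to the lip.

Run:
```python
from h import *
np.set_printoptions(precision=4,suppress=True)
o=robot.get_obs(); p=o['position']
yd=lambda v: np.degrees(np.arctan2(v[1],v[0]))
zb=p[2]-.019-.002+.004
t=back('wrist',[(260,64),(638,67),(466,126)],.137,o); print('roof corner',t[0],'edge yaw',yd(t[1]-t[0]))
lc=back('wrist',[(466,126)],.152,o)[0]; print('lip corner L',lc,'top:',back('top',[(399.1,279.4),(479.4,286.4)],.152))
for a in(-5.2,-5.7):
    u=np.array([np.cos(np.radians(a)),np.sin(np.radians(a)),0]); v=np.array([-u[1],u[0],0])
    print(a,'lip mid wrist',lc-.08*v,'centre from roof corner', t[0]+.13*u-.12*v)
L=back('wrist',[(412.5,171),(407,265)],zb,o);F=back('wrist',[(477,171),(470,268)],zb,o)
print('line',L,yd(L[0]-L[1])-90,'front',F,yd(F[0]-F[1])-90)
T=Ro.from_quat(o['tool_rot']).as_matrix(); print('tool y yaw',yd(T[:,1]),'tilt',T[:,2])
K=back('top',[(350+225/3.3,200+371/3.3),(350+428/3.3,200+389/3.3)],zb);print('top line',K,K.mean(0),yd(K[0]-K[1])-90)
print(back('top',[(350+230/3.3,200+318/3.3)],zb))
```

```text
roof corner [ 0.4444 -0.0824  0.137 ] edge yaw -5.828170344709353
lip corner L [ 0.5763 -0.1365  0.152 ] top: [[ 0.5759 -0.1386  0.152 ]
 [ 0.5604 -0.2961  0.152 ]]
-5.2 lip mid wrist [ 0.569  -0.2161  0.152 ] centre from roof corner [ 0.563  -0.2137  0.137 ]
-5.7 lip mid wrist [ 0.5683 -0.2161  0.152 ] centre from roof corner [ 0.5618 -0.2147  0.137 ]
line [[ 0.5175 -0.1547  0.2389]
 [ 0.5134 -0.1985  0.2389]] -5.393793073976127 front [[ 0.5463 -0.1575  0.2389]
 [ 0.5433 -0.203   0.2389]] -3.8078259597266992
tool y yaw -5.6327374750821955 tilt [-0.0004  0.0007 -1.    ]
top line [[ 0.516  -0.1554  0.2389]
 [ 0.5051 -0.2639  0.2389]] [ 0.5105 -0.2097  0.2389] -5.734679827212503
[[ 0.544  -0.1589  0.2389]]
```

{"op": "jog_arm", "data": {
  "motion": [-0.05, 0, 0.4, 0, 0, 0, 1, 0, 0, 0.6, 0, 0, 0, 1, 0, 0, 0.6, 0, 0, 0, 1, 0, 0, 0.4, 0, 0, 0, 1, 0, 0, 0.2, 0, 0, 0, 1, 0, 0, 0.1, 0, 0, 0, 1, 0, 0, 0.05, 0, 0, 0, 1, 0, 0, 0, 0, 0, 0, 1]
}}

```text
time: 12.35
position: [0.4679, -0.2078, 0.1624]
tool_rot: [0.741, 0.671, 0.0, 0.0]
ft_force: [0.3, -0.9, -1.0]
grip_width: 0.01
grip_force: 30.0
```

{"op": "jog_arm", "data": {
  "motion": [0, 0, 0.04, 0, 0, 0, 1, 0, 0, 0.03, 0, 0, 0, 1, 0, 0, 0.03, 0, 0, 0, 1, 0, 0, 0, 0, 0, 0, 1]
}}

```text
time: 12.85
position: [0.4677, -0.2078, 0.1589]
tool_rot: [0.742, 0.671, 0.0, 0.0]
ft_force: [-0.7, 0.7, 5.7]
grip_width: 0.0096
grip_force: 30.0
```

{"op": "jog_arm", "data": {
  "motion": [0, 0, -0.02, 0, 0, 0, 1, 0, 0.1, 0, 0, 0, 0, 1, 0, 0.15, 0, 0, 0, 0, 1, 0, 0.15, 0, 0, 0, 0, 1, 0, 0.15, 0, 0, 0, 0, 1, 0, 0.15, 0, 0, 0, 0, 1, 0, 0.1, 0, 0, 0, 0, 1, 0, 0, 0, 0, 0, 0, 1]
}}

```text
time: 13.85
position: [0.5004, -0.211, 0.1589]
tool_rot: [0.741, 0.671, 0.0, 0.001]
ft_force: [-2.0, 0.9, 4.6]
grip_width: 0.0095
grip_force: 30.0
```

Run:
```python
from h import *
o=robot.get_obs(); I=robot.camera('wrist'); cv2.imwrite('pics/w4.png',I)
p=o['position'];T=Ro.from_quat(o['tool_rot']).as_matrix()
print(o['time'],p,o['ft_force'],o['grip_width'],T[:,2],np.degrees(np.arctan2(T[1,1],T[0,1])),'along,across left',(np.array([.5237,-.212,0])-p)@T)
```

```text
13.85 [ 0.50036064 -0.21100974  0.1589423 ] [-2.00814693  0.85449381  4.59159846] 0.009468673806072853 [ 1.16026067e-03 -4.57441038e-04 -9.99999222e-01] -5.701929592170082 along,across left [0.00138752 0.02313152 0.15896971]
```

View pics/w4.png

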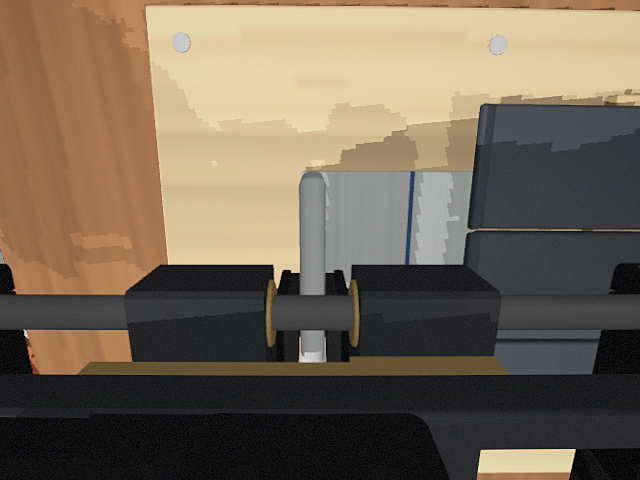

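The blade has entered under the lip. The line is at about (412,175) and (407.5,262). The lip's near edge is at about (474,175) and (467,258), parallel to the line.

Run:
```python
from h import *
o=robot.get_obs();T=Ro.from_quat(o['tool_rot']).as_matrix()
a=back('wrist',[(412,175),(407.5,262)],.141,o)
for z in(.145,.149,.153):
    b=back('wrist',[(474,175),(467,258)],z,o); print(z,(b-a)@T[:,1])
c=back('wrist',[(481,104)],.151,o)[0]; m=c-.08*T[:,0]; print('lip mid',m,'across of tcp', (m-o['position'])@T)
e=back('wrist',[(330,171)],.141,o)[0]; print('strip left edge across tcp',(e-o['position'])@T)
```

```text
0.145 [0.02636271 0.02659467]
0.149 [0.02463612 0.02485141]
0.153 [0.02290953 0.02310816]
lip mid [ 0.56880467 -0.21599765  0.15102588] across of tcp [0.00185699 0.06860879 0.00798716]
strip left edge across tcp [0.05429269 0.00787407 0.01790728]
```

{"op": "jog_arm", "data": {
  "motion": [0.02, 0.1, 0, 0, 0, 0, 1, 0.02, 0.15, 0, 0, 0, 0, 1, 0, 0.15, 0, 0, 0, 0, 1, 0, 0.12, 0, 0, 0, 0, 1, 0, 0.08, 0, 0, 0, 0, 1, 0, 0, 0.03, 0, 0, 0, 1, 0, 0, 0.03, 0, 0, 0, 1, 0, 0, 0, 0, 0, 0, 1]
}}

```text
time: 14.9
position: [0.5234, -0.2116, 0.1589]
tool_rot: [0.741, 0.671, -0.0, 0.0]
ft_force: [-6.2, 1.3, 19.2]
grip_width: 0.0097
grip_force: 30.0
```

Run:
```python
from h import *
o=robot.get_obs(); I=robot.camera('wrist'); cv2.imwrite('pics/w5.png',I)
p=o['position'];T=Ro.from_quat(o['tool_rot']).as_matrix()
print(o['time'],p,o['ft_force'],o['grip_width'],o['grip_force'],T[:,2],np.degrees(np.arctan2(T[1,1],T[0,1])),'lip frame left',(np.array([.5240,-.212,0])-p)@T)
```

```text
14.9 [ 0.52336996 -0.21160319  0.15890007] [-6.18385147  1.32966788 19.1577105 ] 0.009680973369959314 30.000164536759257 [ 1.82292837e-04 -6.27249979e-04 -9.99999787e-01] -5.697749037262993 lip frame left [-0.000236   0.0006276  0.1589004]
```

View pics/w5.png

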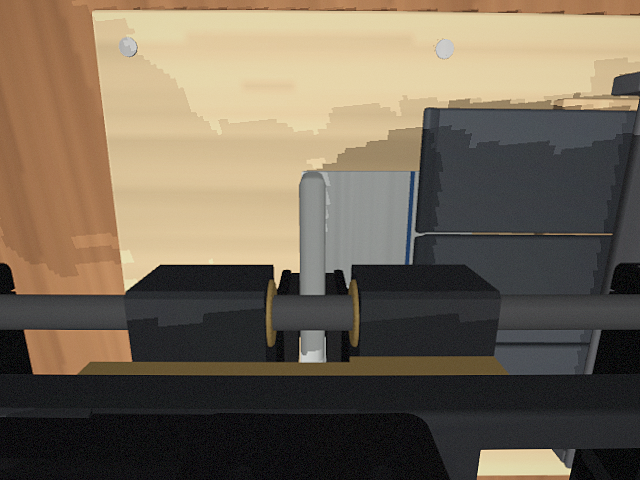

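The line (column 412) now meets the lip (column 416) squarely. The strip is held flat and pressed down with about 20 N.

{"op": "jog_arm", "data": {
  "motion": [0, 0, 0, 0, 0, 0, 1, 0, 0, 0, 0, 0, 0, 1]
}}

```text
time: 15.2
position: [0.5234, -0.2116, 0.1589]
tool_rot: [0.741, 0.671, -0.0, 0.0]
ft_force: [-6.5, 3.3, 20.5]
grip_width: 0.0097
grip_force: 30.0
```

Run:
```python
from h import *
o=robot.get_obs(); print(o['position'],o['ft_force'],abs(o['joint_velocities']).max())
if o['ft_force'][2]>8: print(robot.hand_in())
```

```text
[ 0.52337423 -0.21161852  0.15890187] [-6.54716597  3.32003988 20.50448636] 0.001328863576843032
the job is handed in; nothing more can be done
None
```

I handed the job in at about 15 s: the strip's blade is squarely under the shingle with the blue line within about 2 mm of the lip, still gripped and pressed flat with about 20 N; the simulator returned no verdict.

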